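# Nested beakers back to their rows

### The arm

A 7-joint arm with a two-finger parallel gripper is mounted at the origin on the work surface. World frame = base frame: x ahead of the robot, y to its left, z up, the work surface at z = 0. Lengths are in m, angles in rad, forces in N, time in s.
With the tool pointing down it reaches from about 0.35 to 0.9 m from the base axis. Payload 19.9 kg.
Tool frame: the origin (TCP) lies where the fingers leave the gripper's body, on its centre line; the fingertips stand bot.tip_extent ahead of it and the grasp point (between the pads) lies 78 mm ahead of it (bot.tip_extent is the distance from the TCP to the fingertips, in m); z points along the fingers, y is the direction in which the jaws open and shut (so a half turn about z gives the same grasp; the last joint's range is limited). The gripper opens to 94 mm and grips with 3 to 60 N. Pads are 16 mm wide; open, the fingers measure 119 mm over their backs; the gripper's body (75 mm by 177 mm) begins 78 mm behind the grasp point.
Start: joints at [1.117, 0.417, -0.01, 1.614, 0.005, 1.111, -0.053], TCP at [0.251, -0.572, 0.303] pointing down, gripper open.
Joint ranges: [-2.81, 2.81], [-0.39, 2.02], [-1.27, 1.25], [0.06, 2.57], [-1.19, 4.33], [0.19, 2], [-2.82, 2.82]. Speed limits (rad/s): [1.89, 1.89, 2.39, 2.39, 3.01, 3.01, 3.01].

### API

Orientations are given as a unit quaternion [x, y, z, w].
In Python, from plant import bot gives the robot as it stands.
- The arm moves only by the shell command python3 -m creep 'ROWS' [FORCE]. ROWS is JSON, a list of rows, each a list of 3 entries, a list of its own where there are three numbers: the shift along the tool's x, y, z as a fraction of full scale, then the turn, a rotation vector about the tool's x, y, z as a fraction of full scale, then the closure, from 0 (fully open) to 1 (shut). A call has exactly 5 rows; each row shifts and turns the commanded pose from where the row before left it, along the tool's axes as they then stand; what a row does not reach is not made up. Full scale, the value 1, is 0.025 m for a shift and 0.12 rad for a turn. A row lasts 1/12 s, in which the tool goes at most 41.7 mm and 7.16 degrees, less where a joint would pass 70% of its speed; a pose out of reach is approached as far as the arm can. A call with a number of a shift or a turn outside -1 to 1 is refused whole. A call with a gripper value outside its range is refused whole. The fingers move at their own pace and stop on an object; FORCE is the grip in N (left out, the last holds). Time passes only in rows, so rows that do not move let the fingers close, or fill a call up. It gives the time, the measured TCP pose, the force and the opening at its end, in the units of the state.
- bot.get_state(): the state, without advancing time (a new reading comes with each control period).
- bot.read_camera(name): name is "side" or "top"; returns the picture (384x512x3 uint8, red, green, blue); there is no depth.
- bot.camera_model(name): a dict with "intrinsics" (3x3 intrinsics, pixels), "dist" ([k1, k2, p1, p2, k3] as OpenCV has them; the pictures are not rectified), "rvec" (rotation vector, rad) and "tvec" (3), from world to camera coordinates, as OpenCV has them. Camera axes: x right, y down, z forward; pixel columns grow to the right and rows downward; lengths in m; the calibration is good to about 2 mm. A picture is of the moment at which its call begins. camera_model takes no time and is no camera call.
- bot.hand_in(): hands the job in, once; it reports no verdict.
The state is a dict: "time": time; "joint_pos": joint angles; "dq": joint speeds; "joint_efforts": joint torques, N m; "tool_pos": TCP position; "ee_rot": TCP orientation; "force": force on the tool from outside, world axes, zero at the start; "moment": the same for the moment, N m; "gripper_width": finger opening in m.
Only numpy, scipy, OpenCV 4.12 (cv2) and the standard library are available. Lean on these libraries where they do the work, as an engineer would, in place of code of your own. Each camera call takes 0.05 s, during which the arm holds its last target.

### The job

A slim tall steel beaker has been left standing inside a wide low one in the middle of the bench. Pull them apart and stand each on the floor of its own row's tray: the slim one in the tray that already holds a slim beaker, the wide one in the tray that already holds a wide beaker. Keep both beakers upright throughout and set them down without dropping them.

Things in the scene. Friction and masses are not known exactly. Their poses are not given: they have to be found in the camera images.
- wide_beaker: the wide low beaker on the bench between the trays: plain steel, straight round wall, open top, no spout or handle; 60 mm outer diameter, 65 mm tall, wall 3 mm, floor 4 mm, 80 to 150 g. Origin at the centre of its underside, z up its axis
- slim_beaker: the slim tall beaker standing loosely inside the wide one, on its floor: plain steel, straight round wall, open top; 38 mm outer diameter, 110 mm tall, wall 3 mm, floor 4 mm, 70 to 140 g. It sticks out 49 mm above the wide one's rim. Origin at the centre of its underside, z up its axis
- wide_row (a point): free place in the wide beakers' row: point on the inner floor (4 mm above the bench) of a fixed low dark grey tray, on its long midline; x runs along the lane, z up. Lane 86 mm wide inside, from -72 to +148 mm along x; walls 4 mm thick, tops 16 mm above the bench. A wide beaker (60 x 65 mm) already stands 92 to 108 mm from this point along +x. Either tray may be on the left
- slim_row (a point): free place in the slim beakers' row: point on the inner floor (4 mm above the bench) of a fixed low dark grey tray, on its long midline; x runs along the lane, z up. Lane 62 mm wide inside, from -72 to +148 mm along x; walls 4 mm thick, tops 16 mm above the bench. A slim beaker (38 x 110 mm) already stands 92 to 108 mm from this point along +x. Either tray may be on the left
There are look-alikes about, which are no part of the job. Leave any orange look-alike of the part that bears slim_row alone.

How it is judged:
By the outcome, as a careful person would: the job done as asked, in the order asked, and still so for the second after the job is handed in, with the robot touching nothing.
It also fails if it takes over 48 s, if anything falls off the work surface, if the arm or the gripper's body presses on something with over 40 N, if the wrist force passes 120 N, or if a joint passes its speed limit or range.

## Working session

There is one attempt and no reset: what is moved stays moved. The work goes in short steps, Python scripts to look and compute and a shell command to move; the robot and the scene stay as the last step left them, time stands still between calls to the robot, and variables do not carry over. Pictures are saved under pics/ and viewed, and the job is handed in when it is done.

```bash
ls; mkdir -p pics; python3 - <<'E'
from plant import bot
import cv2
s=bot.get_state(); print(s, bot.tip_extent)
for n in("side","top"):
    im=bot.read_camera(n); cv2.imwrite(f"pics/{n}0.png",im[:,:,::-1]); print({k:v for k,v in bot.camera_model(n).items()})
E
```

```text
pics
{'time': 0.0, 'joint_pos': array([ 1.11649109,  0.41797736, -0.01031042,  1.61415523,  0.00471771,
        1.11068891, -0.05301559]), 'dq': array([ 9.82777023e-04, -9.02081885e-04,  4.29156957e-05,  5.44657389e-05,
       -1.49770699e-03,  6.11042088e-04,  1.35848391e-03]), 'joint_efforts': array([-1.66892511e-03, -8.51257753e+01,  6.37825839e-01, -4.25982571e+01,
       -4.89452051e-02,  1.87315105e-02,  1.18440780e-04]), 'tool_pos': array([ 0.25063464, -0.57227182,  0.30203103]), 'ee_rot': array([ 9.78773576e-01,  2.04943710e-01, -1.73611634e-04, -5.77167868e-04]), 'force': array([0.00540287, 0.28582271, 0.36700825]), 'moment': array([-0.03315684,  0.04651541, -0.01389966]), 'gripper_width': 0.09370234828701372} 0.0972
{'intrinsics': array([[478.2797886 ,   0.        , 256.63315054],
       [  0.        , 478.2797886 , 189.52988897],
       [  0.        ,   0.        ,   1.        ]]), 'dist': array([-0.07994077,  0.        ,  0.        ,  0.        ,  0.        ]), 'rvec': array([ 1.04016387, -2.43021371,  1.01294476]), 'tvec': array([0.45363623, 0.2610333 , 0.98209716])}
{'intrinsics': array([[349.17597714,   0.        , 250.32700913],
       [  0.        , 349.17597714, 185.17492384],
       [  0.        ,   0.        ,   1.        ]]), 'dist': array([-0.0802602,  0.       ,  0.       ,  0.       ,  0.       ]), 'rvec': array([ 2.15362463, -2.18467235,  0.06944982]), 'tvec': array([0.10168478, 0.52278157, 0.92284674])}
```

View pics/side0.png

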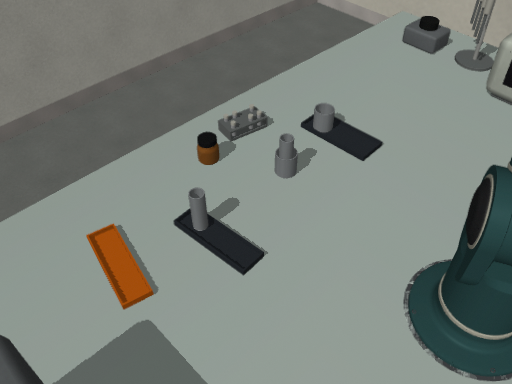

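View pics/top0.png

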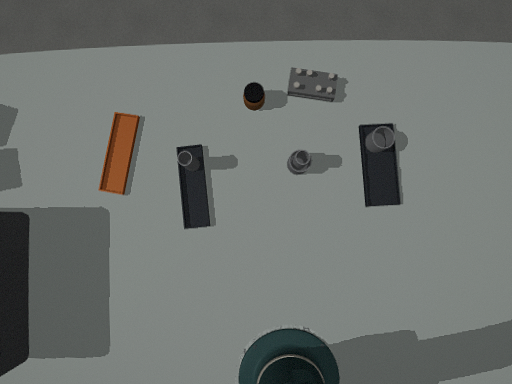

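```bash
cat > h.py <<'E'
import numpy as np, cv2
from plant import bot
def cam(n):
    m=bot.camera_model(n); return m["intrinsics"],m["dist"],m["rvec"],m["tvec"]
def proj(n,P):
    K,d,r,t=cam(n); return cv2.projectPoints(np.array(P,float).reshape(-1,3),r,t,K,d)[0].reshape(-1,2)
def ray(n,uv):
    K,d,r,t=cam(n); R=cv2.Rodrigues(r)[0]
    q=cv2.undistortPoints(np.array(uv,float).reshape(-1,1,2),K,d).reshape(-1,2)
    D=np.c_[q,np.ones(len(q))]@R; return -R.T@t,D
def atz(n,uv,z):
    C,D=ray(n,uv); return C+D*((z-C[2])/D[:,2])[:,None]
def crop(src,box,k,out):
    im=cv2.imread(src); x,y,w,h=box
    cv2.imwrite(out,cv2.resize(im[y:y+h,x:x+w],None,fx=k,fy=k,interpolation=cv2.INTER_CUBIC))
E
python3 - <<'E'
from h import *
print(proj("top",[[0,0,0],[.5,0,0],[.5,.3,0],[.25,-.572,.3],[.25,-.572,.2]]))
print(proj("side",[[0,0,0],[.5,0,0],[.5,.3,0],[.25,-.572,.3]]))
print(ray("top",[[256,192]])[0],ray("side",[[256,192]])[0])
crop("pics/top0.png",(90,100,130,140),5,"pics/tA.png")
crop("pics/top0.png",(270,100,150,120),5,"pics/tB.png")
crop("pics/side0.png",(160,170,120,110),6,"pics/sA.png")
crop("pics/side0.png",(260,90,130,95),6,"pics/sB.png")
E
```

```text
[[287.7728663  377.69148603]
 [284.66693319 194.06512392]
 [176.84898721 195.61279409]
 [579.66194981 304.2030557 ]
 [543.47525297 294.47420309]]
[[472.53766126 313.76658538]
 [298.72889749 192.55346001]
 [209.50744799 256.52443711]
 [528.29221047  49.72478311]]
[0.44500873 0.07616017 0.96511829] [-0.06528065  0.68053887  0.8780913 ]
```

View pics/tA.png

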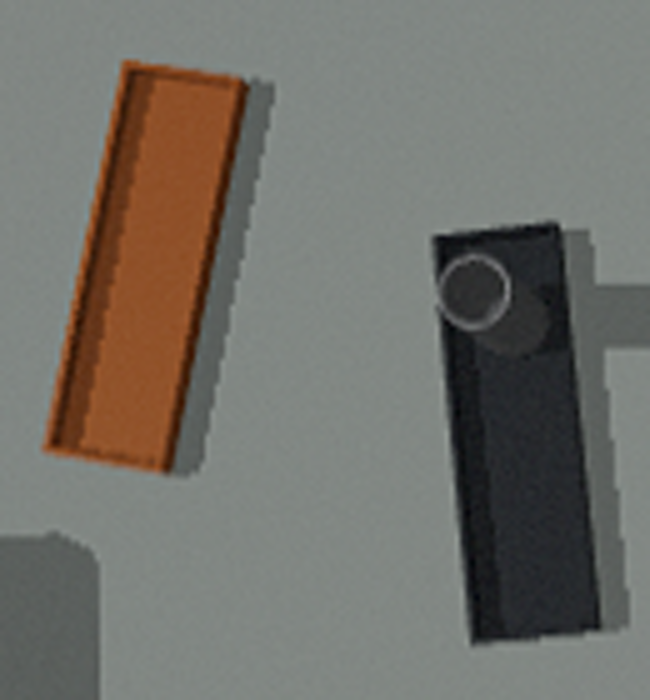

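View pics/tB.png

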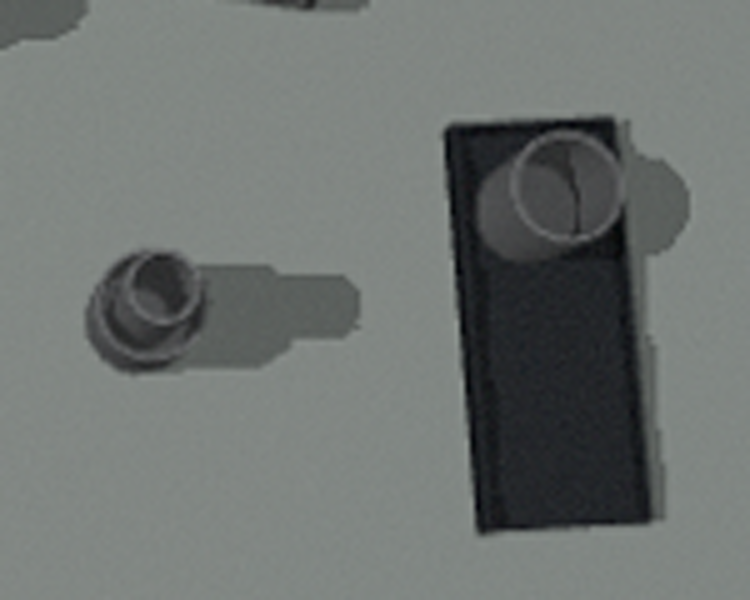

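View pics/sA.png

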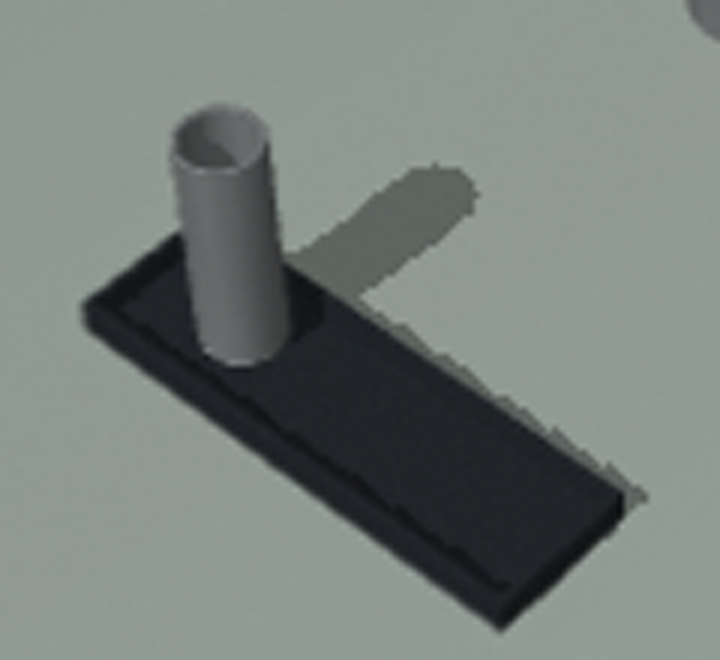

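View pics/sB.png

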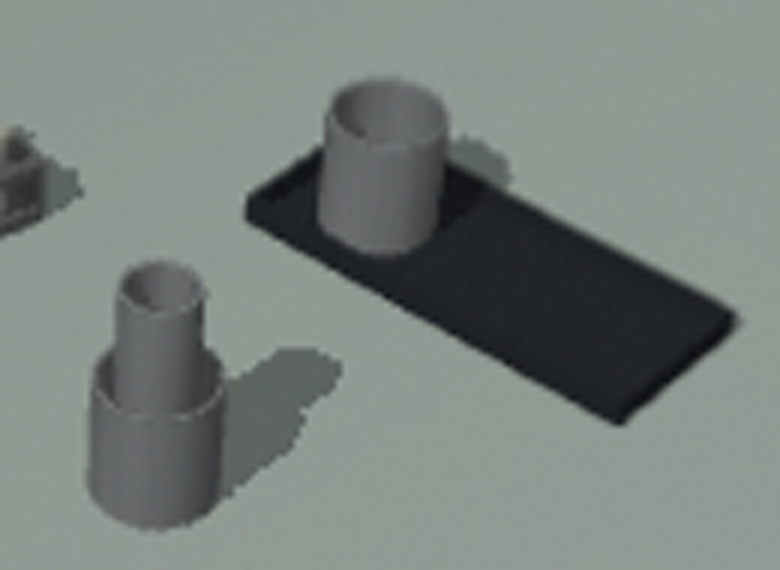

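```bash
python3 - <<'E'
from h import *
def o(p,x,y,k): return (np.array(p,float)+.5)/k-.5+np.array([x,y])
f=lambda a:np.round(a,4).tolist()
for nm,c in(("slimT",o([[434,237],[556,223],[600,628],[472,643]],90,100,5)),("wideT",o([[446,127],[614,118],[651,520],[480,533]],270,100,5))):
    P=atz("top",c,.016)[:,:2]; m=P.mean(0); far=(P[0]+P[1])/2; near=(P[2]+P[3])/2
    u=(far-near)/np.linalg.norm(far-near)
    print(nm,f(P),"len",np.linalg.norm(far-near),"w",[np.linalg.norm(P[0]-P[1]),np.linalg.norm(P[2]-P[3])],"u",u,"yaw",np.degrees(np.arctan2(u[1],u[0])),"row pt",m-u*.038)
for nm,c in(("slimT",o([[180,236],[622,492],[500,630],[85,308]],160,170,6)),("wideT",o([[322,148],[738,318],[620,424],[246,200]],260,90,6))):
    print("side",nm,f(atz("side",c,.016)[:,:2]))
print("slim beaker resident",f(atz("top",o([[475,292]],90,100,5),.114)),f(atz("side",o([[221,137]],160,170,6),.114)))
print("wide resident",f(atz("top",o([[568,186]],270,100,5),.069)),f(atz("side",o([[388,112]],260,90,6),.069)))
print("slim",f(atz("top",o([[163,288]],270,100,5),.114)),f(atz("side",o([[161,287]],260,90,6),.114)))
print("wide rim",f(atz("top",o([[148,305]],270,100,5),.065)),f(atz("side",o([[159,378]],260,90,6),.065)))
P=[[x,y,z] for x,y,z in []]
E
```

```text
slimT [[0.6343, 0.2983], [0.6408, 0.23], [0.4174, 0.2064], [0.41, 0.2765]] len 0.22498971270370693 w [np.float64(0.06857197670593382), np.float64(0.07050092446594709)] u [0.9948664  0.10119708] yaw 5.808107608439995 row pt [0.48781668 0.24894706]
wideT [[0.688, -0.2095], [0.6924, -0.3048], [0.468, -0.3138], [0.4626, -0.2186]] len 0.2250845529311837 w [np.float64(0.0953896393078642), np.float64(0.09529122453812673)] u [0.99918614 0.04033691] yaw 2.3117619724226524 row pt [ 0.53978274 -0.26318644]
side slimT [[0.6374, 0.2488], [0.4161, 0.2096], [0.4013, 0.2857], [0.6325, 0.301]]
side wideT [[0.69, -0.2688], [0.461, -0.3097], [0.453, -0.2068], [0.6868, -0.2082]]
slim beaker resident [[0.5866, 0.2546, 0.114]] [[0.5874, 0.2551, 0.114]]
wide resident [[0.6423, -0.2568, 0.069]] [[0.6412, -0.2561, 0.069]]
slim [[0.5837, -0.0362, 0.114]] [[0.5845, -0.0355, 0.114]]
wide rim [[0.5828, -0.0346, 0.065]] [[0.5825, -0.0347, 0.065]]
```

Candidates in the top view: the orange tray at (120,153) is empty, so it is the look-alike. The dark tray at (194,187) holds a slim beaker, which makes it slim_row. The dark tray at (380,165) holds a wide beaker, which makes it wide_row. The nested stack is at (300,160). Both cameras agree within 1 mm on the stack (0.584, -0.0358), and the tray sizes and resident distances (99 and 102 mm) fit the description.

Next I move off and turn.

```bash
cat > w.py <<'E'
import sys; from h import *
from scipy.spatial.transform import Rotation as R
# usage: w.py x y z yawdeg -> tool-axis units needed
x,y,z,yaw=map(float,sys.argv[1:5]); s=bot.get_state()
Rc=R.from_quat(s["ee_rot"]); a=np.radians(yaw)
Rt=R.from_matrix(np.array([[np.cos(a),np.sin(a),0],[np.sin(a),-np.cos(a),0],[0,0,-1]]))
d=np.array([x,y,z])-s["tool_pos"]
print("t",round(s["time"],2),"pos",s["tool_pos"].round(4),"shift u",(Rc.inv().apply(d)/.025).round(2),"turn u",((Rc.inv()*Rt).as_rotvec()/.12).round(2),"F",s["force"].round(1),"w",round(s["gripper_width"],4))
E
python3 -m creep '[[[0.8,-0.5,0],[0,0,0.7],0],[[0.8,-0.55,0],[0,0,0.7],0],[[0.8,-0.6,0],[0,0,0.7],0],[[0.7,-0.7,0],[0,0,0.7],0],[[0.6,-0.8,0],[0,0,0],0]]' 20; python3 w.py .584 -.0358 .30 4
```

```text
time: 0.52
tool_pos: [0.3228, -0.4719, 0.3023]
ee_rot: [0.999, 0.035, -0.0, -0.0]
force: [0.7, -0.8, -0.0]
gripper_width: 0.0936
t 0.52 pos [ 0.3228 -0.4719  0.3023] shift u [ 11.66 -16.66   0.1 ] turn u [-0.    0.    0.01] F [ 0.7 -0.8 -0. ] w 0.0936
```

```bash
python3 -m creep '[[[0.7,-1,0],[0,0,0],0],[[0.7,-1,0],[0,0,0],0],[[0.7,-1,0],[0,0,0],0],[[0.7,-1,0],[0,0,0],0],[[0.7,-1,0],[0,0,0],0]]' >/dev/null; python3 -m creep '[[[0.7,-1,0],[0,0,0],0],[[0.7,-1,0],[0,0,0],0],[[0.7,-1,0],[0,0,0],0],[[0.7,-1,0],[0,0,0],0],[[0.7,-1,0],[0,0,0],0]]'>/dev/null;  python3 -m creep '[[[0.7,-1,0],[0,0,0],0],[[0.7,-1,0],[0,0,0],0],[[0.7,-1,0],[0,0,0],0],[[0.7,-1,0],[0,0,0],0],[[0.5,-1,0],[0,0,0],0]]'>/dev/null;python3 w.py .584 -.0358 .172 4
```

```text
t 1.77 pos [ 0.551  -0.0778  0.3024] shift u [ 1.45 -1.57  5.22] turn u [-0.    0.    0.06] F [ 0.3 -0.5 -0.4] w 0.0943
```

```bash
python3 -m creep '[[[0.7,-0.8,0],[0,0,0],0],[[0.7,-0.8,0],[0,0,0],0],[[0,0,0.6],[0,0,0],0],[[0,0,0.8],[0,0,0],0],[[0,0,0.6],[0,0,0],0]]' >/dev/null; python3 w.py .584 -.0358 .172 4; python3 - <<'E'
from h import *
for n in("side","top"):
    im=bot.read_camera(n); cv2.imwrite(f"pics/{n}1.png",im[:,:,::-1])
crop("pics/side1.png",(210,60,180,140),4,"pics/s1c.png")
E
```

```text
t 2.18 pos [ 0.5818 -0.0363  0.2511] shift u [ 0.09 -0.01  3.16] turn u [-0.    0.01  0.06] F [-0.2 -0.7 -0.3] w 0.0941
```

View pics/s1c.png

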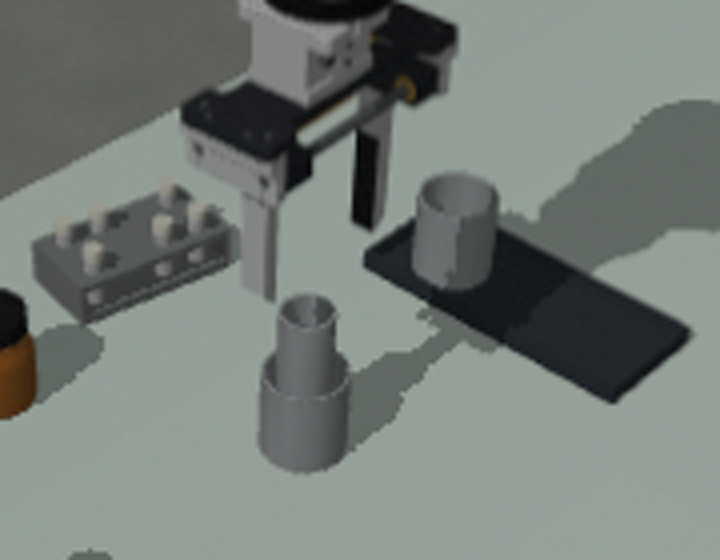

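Side view: the two fingers hang centred over the stack (slim rim about (287,137) in the full frame). I descend and close next.

```bash
python3 -m creep '[[[0.05,0,0.8],[0,0,0],0],[[0.04,0,0.8],[0,0,0],0],[[0,0,0.8],[0,0,0],0],[[0,0,0.6],[0,0,0],0],[[0,0,0.1],[0,0,0],0]]' >/dev/null; python3 w.py .584 -.0358 .172 4; python3 -m creep '[[[0,0,0],[0,0,0],0.4],[[0,0,0],[0,0,0],0.5],[[0,0,0],[0,0,0],0.55],[[0,0,0],[0,0,0],0.6],[[0,0,0],[0,0,0],0.8]]' 20 ; python3 -m creep '[[[0,0,0],[0,0,0],1],[[0,0,0],[0,0,0],1],[[0,0,0],[0,0,0],1],[[0,0,0],[0,0,0],1],[[0,0,0],[0,0,0],1]]' 20;  python3 w.py .584 -.0358 .172 4
```

```text
t 2.7 pos [ 0.5835 -0.0367  0.1736] shift u [ 0.02 -0.04  0.07] turn u [-0.    0.02  0.06] F [-0.4  0.6 -0.2] w 0.0938
time: 3.12
tool_pos: [0.5845, -0.0366, 0.176]
ee_rot: [0.999, 0.038, 0.001, 0.0]
force: [-0.7, 0.0, 0.4]
gripper_width: 0.064
time: 3.53
tool_pos: [0.5842, -0.0366, 0.1751]
ee_rot: [0.999, 0.038, -0.0, -0.0]
force: [0.0, 0.0, -0.6]
gripper_width: 0.0385
t 3.53 pos [ 0.5842 -0.0366  0.1751] shift u [-0.01 -0.03  0.13] turn u [-0.    0.    0.06] F [ 0.   0.  -0.6] w 0.0385
```

```bash
python3 -m creep '[[[0,0,0],[0,0,0],1],[[0,0,-0.2],[0,0,0],1],[[0,0,-0.4],[0,0,0],1],[[0,0,-0.5],[0,0,0],1],[[0,0,-0.6],[0,0,0],1]]' 25; python3 -m creep '[[[0,0,-0.6],[0,0,0],1],[[0,0,-0.6],[0,0,0],1],[[0,0,-0.6],[0,0,0],1],[[0,0,-0.3],[0,0,0],1],[[0,0,0],[0,0,0],1]]'; python3 w.py .488 .249 .265 4; python3 - <<'E'
from h import *
for n in("side","top"):
    im=bot.read_camera(n); cv2.imwrite(f"pics/{n}2.png",im[:,:,::-1])
crop("pics/side2.png",(210,60,180,140),4,"pics/s2c.png")
E
```

```text
time: 3.95
tool_pos: [0.5841, -0.0365, 0.2188]
ee_rot: [0.999, 0.038, -0.0, -0.0]
force: [-0.4, 0.3, -0.9]
gripper_width: 0.0387
time: 4.37
tool_pos: [0.5849, -0.0365, 0.2726]
ee_rot: [0.999, 0.038, 0.002, 0.0]
force: [0.4, 0.2, -1.3]
gripper_width: 0.0383
t 4.37 pos [ 0.5849 -0.0365  0.2726] shift u [ -2.99 -11.69   0.29] turn u [ 0.   -0.03  0.06] F [ 0.4  0.2 -1.3] w 0.0383
```

View pics/s2c.png

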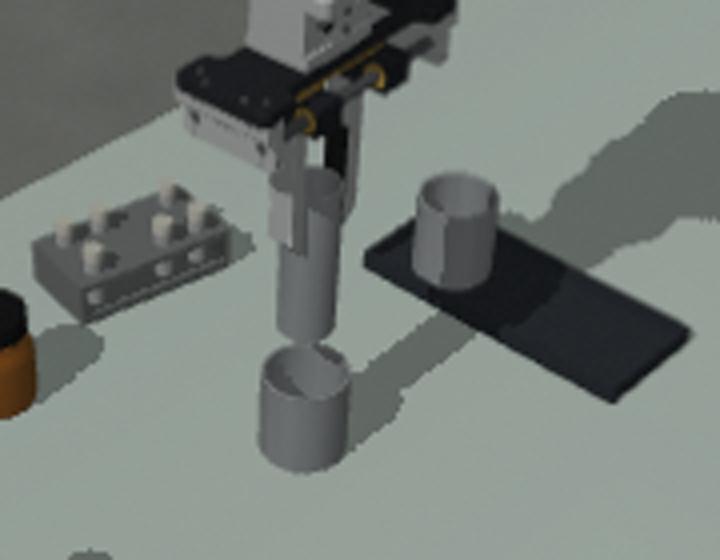

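The slim one is clear, hanging upright above the wide one, which stayed put. Next I carry it to its tray.

```bash
python3 -m creep '[[[-0.2,-0.4,0],[0,0,0],1],[[-0.3,-0.8,0],[0,0,0],1],[[-0.3,-0.9,0],[0,0,0],1],[[-0.3,-0.9,0],[0,0,0],1],[[-0.3,-0.9,0],[0,0,0],1]]' >/dev/null; python3 -m creep '[[[-0.3,-0.9,0],[0,0,0],1],[[-0.3,-0.9,0],[0,0,0],1],[[-0.3,-0.9,0],[0,0,0],1],[[-0.2,-0.9,0],[0,0,0],1],[[-0.2,-0.9,0],[0,0,0],1]]' >/dev/null;  python3 -m creep '[[[-0.2,-0.9,0],[0,0,0],1],[[-0.1,-0.9,0],[0,0,0],1],[[0,-0.7,0],[0,0,0],1],[[0,-0.4,0],[0,0,0],1],[[0,0,0],[0,0,0],1]]' >/dev/null; python3 w.py .488 .249 .177 4
```

```text
t 5.72 pos [0.4866 0.2414 0.2696] shift u [ 0.08 -0.29  3.7 ] turn u [-0.    0.01  0.08] F [ 0.1 -1.  -0.7] w 0.0384
```

```bash
python3 -m creep '[[[0.05,-0.2,0],[0,0,0],1],[[0,-0.05,0.5],[0,0,0],1],[[0,0,0.8],[0,0,0],1],[[0,0,0.8],[0,0,0],1],[[0,0,0.6],[0,0,0],1]]' >/dev/null; python3 -m creep '[[[0,0,0.2],[0,0,0],1],[[0,0,0],[0,0,0],1],[[0,0,0],[0,0,0],1],[[0,0,0],[0,0,0],1],[[0,0,0],[0,0,0],1]]' >/dev/null; python3 w.py .488 .249 .177 4;python3 - <<'E'
from h import *
for n in("side","top"):
    im=bot.read_camera(n); cv2.imwrite(f"pics/{n}3.png",im[:,:,::-1])
crop("pics/side3.png",(130,120,160,160),4,"pics/s3c.png")
E
```

```text
t 6.55 pos [0.4889 0.2457 0.1985] shift u [-0.03 -0.13  0.86] turn u [-0.   -0.01  0.06] F [-0.6 -0.3 -1.3] w 0.0383
```

View pics/s3c.png

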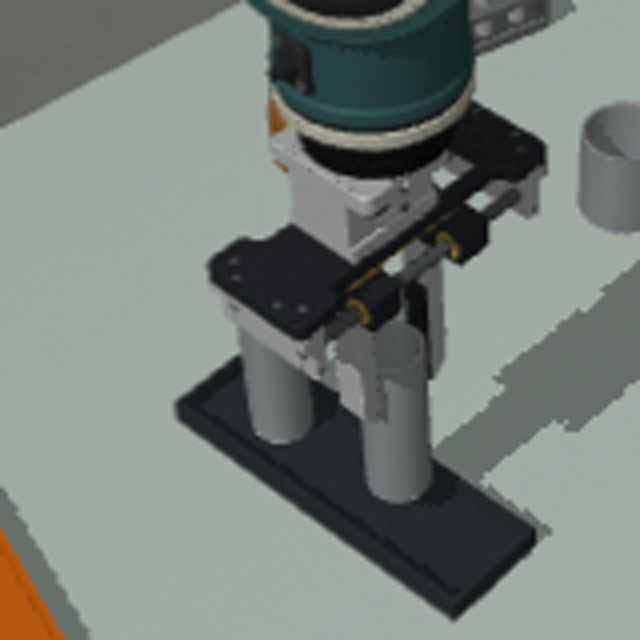

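Side view: the slim beaker hangs upright about 23 mm over the middle of its lane, clear of the walls and the resident. Lowering it gently.

```bash
python3 -m creep '[[[0,-0.1,0.2],[0,0,0],1],[[0,0,0.2],[0,0,0],1],[[0,0,0.2],[0,0,0],1],[[0,0,0.1],[0,0,0],1],[[0,0,0],[0,0,0],1]]' ; python3 -m creep '[[[0,0,0.05],[0,0,0],1],[[0,0,0.05],[0,0,0],1],[[0,0,0.03],[0,0,0],1],[[0,0,0],[0,0,0],1],[[0,0,0],[0,0,0],1]]'; python3 w.py .488 .249 .175 4
```

```text
time: 7.07
tool_pos: [0.4881, 0.248, 0.1793]
ee_rot: [0.999, 0.038, -0.001, 0.0]
force: [0.4, 0.0, -0.9]
gripper_width: 0.0385
time: 7.48
tool_pos: [0.4884, 0.2482, 0.177]
ee_rot: [0.999, 0.038, 0.0, -0.0]
force: [-0.1, -0.0, -1.2]
gripper_width: 0.0387
t 7.48 pos [0.4884 0.2482 0.177 ] shift u [-0.01 -0.03  0.08] turn u [-0.   -0.    0.06] F [-0.1 -0.  -1.2] w 0.0387
```

```bash
python3 -m creep '[[[0,0,0.04],[0,0,0],1],[[0,0,0.04],[0,0,0],1],[[0,0,0],[0,0,0],1],[[0,0,0],[0,0,0],1],[[0,0,0],[0,0,0],1]]'; python3 -m creep '[[[0,0,0.04],[0,0,0],1],[[0,0,0],[0,0,0],1],[[0,0,0],[0,0,0],1],[[0,0,0],[0,0,0],1],[[0,0,0],[0,0,0],1]]'
```

```text
time: 7.9
tool_pos: [0.4885, 0.2482, 0.1751]
ee_rot: [0.999, 0.038, 0.0, -0.0]
force: [-0.7, 0.3, 3.9]
gripper_width: 0.0386
time: 8.32
tool_pos: [0.4887, 0.2485, 0.1749]
ee_rot: [0.999, 0.038, 0.001, -0.0]
force: [-3.2, -1.6, 17.1]
gripper_width: 0.0387
```

Seated: 17 N upward. I ease off 1 mm, then open partway and rise.

```bash
python3 -m creep '[[[0,0,-0.04],[0,0,0],1],[[0,0,0],[0,0,0],1],[[0,0,0],[0,0,0],1],[[0,0,0],[0,0,0],0.55],[[0,0,0],[0,0,0],0.45]]'; python3 -m creep '[[[0,0,0],[0,0,0],0.35],[[0,0,0],[0,0,0],0.25],[[0,0,0],[0,0,0],0.2],[[0,0,0],[0,0,0],0.2],[[0,0,0],[0,0,0],0.2]]';python3 - <<'E'
from h import *
for n in("side","top"):
    im=bot.read_camera(n); cv2.imwrite(f"pics/{n}4.png",im[:,:,::-1])
crop("pics/side4.png",(130,120,160,160),4,"pics/s4c.png")
E
```

```text
time: 8.73
tool_pos: [0.4883, 0.2481, 0.1747]
ee_rot: [0.999, 0.038, -0.0, 0.0]
force: [0.0, 0.3, 0.5]
gripper_width: 0.046
time: 9.15
tool_pos: [0.4884, 0.2481, 0.1749]
ee_rot: [0.999, 0.038, -0.0, -0.0]
force: [-0.2, -0.8, 0.4]
gripper_width: 0.0748
```

View pics/s4c.png

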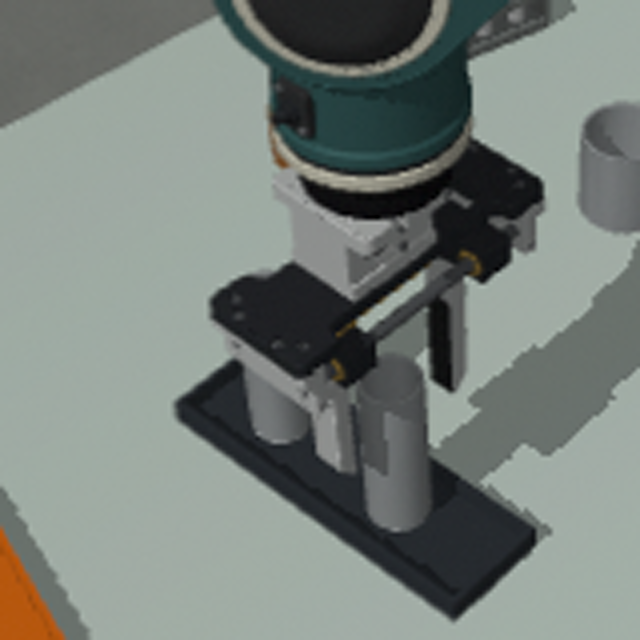

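Standing free and upright on the tray floor. Rising and heading back toward the wide beaker.

```bash
python3 -m creep '[[[0,0,-0.4],[0,0,0],0.1],[[0,0,-0.7],[0,0,0],0],[[0,0,-0.8],[0,0,0],0],[[0,0,-0.8],[0,0,0],0],[[0,0,-0.4],[0,0,0],0]]' >/dev/null; python3 w.py .583 -.035 .25 3;python3 - <<'E'
from h import *
for n in("side","top"):
    im=bot.read_camera(n); cv2.imwrite(f"pics/{n}5.png",im[:,:,::-1])
crop("pics/side5.png",(260,90,130,95),6,"pics/s5c.png")
crop("pics/side5.png",(150,150,160,130),5,"pics/s5d.png")
E
```

```text
t 9.67 pos [0.4888 0.2486 0.2553] shift u [ 2.88 11.6   0.21] turn u [-0.01 -0.02  0.2 ] F [-0.3  0.1  0.2] w 0.0938
```

View pics/s5c.png

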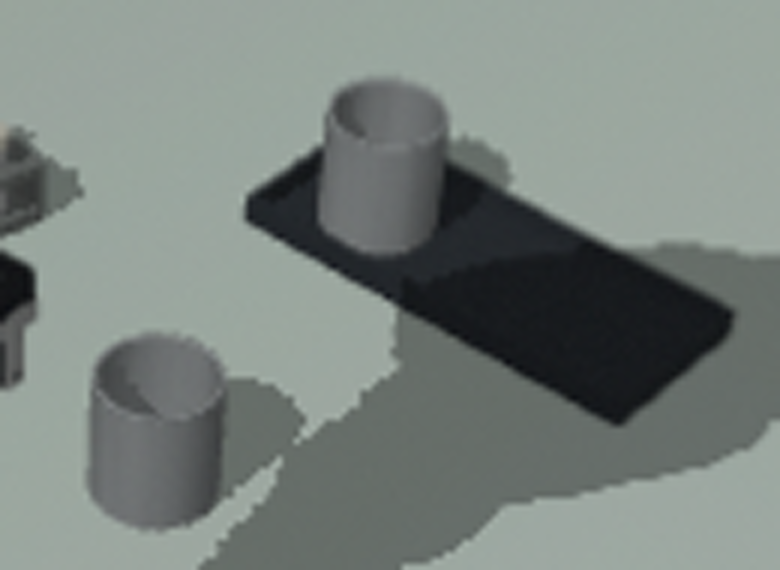

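View pics/s5d.png

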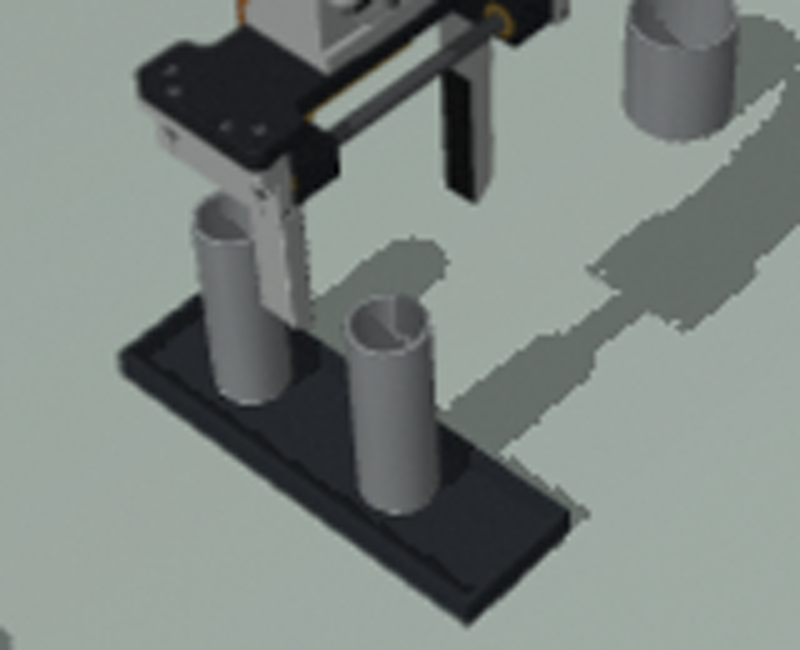

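View pics/top5.png

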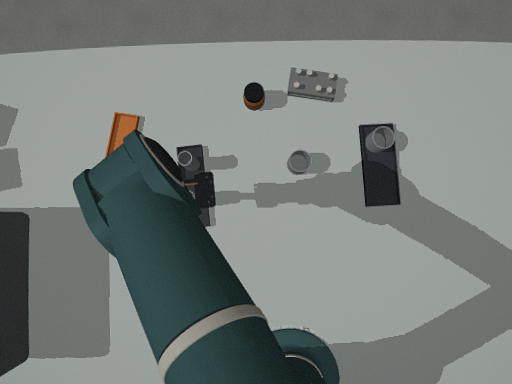

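The slim beaker stands upright in its lane next to the resident, and the wide beaker is unmoved (rim centre at (286,152) in the full side frame).

```bash
python3 -m creep '[[[0.1,0.6,0],[0,0,0],0],[[0.2,0.9,0],[0,0,0.1],0],[[0.2,0.9,0],[0,0,0.1],0],[[0.3,0.9,0],[0,0,0],0],[[0.3,0.9,0],[0,0,0],0]]' >/dev/null; python3 -m creep '[[[0.3,0.9,0],[0,0,0],0],[[0.3,0.9,0],[0,0,0],0],[[0.3,0.9,0],[0,0,0],0],[[0.3,0.9,0],[0,0,0],0],[[0.2,0.9,0],[0,0,0],0]]' >/dev/null; python3 -m creep '[[[0.2,0.9,0],[0,0,0],0],[[0.1,0.9,0],[0,0,0],0],[[0,0.7,0],[0,0,0],0],[[0,0.3,0],[0,0,0],0],[[0,0,0],[0,0,0],0]]' >/dev/null; python3 w.py .583 -.035 .125 3
```

```text
t 11.02 pos [ 0.5742 -0.0366  0.2515] shift u [ 0.36 -0.05  5.06] turn u [ 0.    0.01 -0.02] F [-0.1  0.4 -0.3] w 0.0937
```

```bash
python3 -m creep '[[[0.3,0,0.2],[0,0,0],0],[[0.06,-0.05,0.8],[0,0,0],0],[[0,0,0.8],[0,0,0],0],[[0,0,0.8],[0,0,0],0],[[0,0,0.8],[0,0,0],0]]' >/dev/null; python3 w.py .583 -.035 .125 3;  python3 -m creep '[[[0,0,0.8],[0,0,0],0],[[0,0,0.6],[0,0,0],0],[[0,0,0.2],[0,0,0],0],[[0,0,0],[0,0,0],0],[[0,0,0],[0,0,0],0.1]]' >/dev/null; python3 w.py .583 -.035 .125 3
```

```text
t 11.43 pos [ 0.5837 -0.0312  0.166 ] shift u [-0.04  0.15  1.64] turn u [-0.01  0.    0.02] F [ 0.7  0.  -0.3] w 0.0941
t 11.85 pos [ 0.5838 -0.0322  0.1277] shift u [-0.04  0.11  0.11] turn u [-0.   -0.    0.01] F [-0.7  0.2  1.4] w 0.09
```

```bash
python3 -m creep '[[[-0.02,0.1,0.05],[0,0,0],0.15],[[0,0,0],[0,0,0],0.2],[[0,0,0],[0,0,0],0.25],[[0,0,0],[0,0,0],0.3],[[0,0,0],[0,0,0],0.35]]' 20; python3 -m creep '[[[0,0,0],[0,0,0],0.5],[[0,0,0],[0,0,0],1],[[0,0,0],[0,0,0],1],[[0,0,0],[0,0,0],1],[[0,0,0],[0,0,0],1]]' 25; python3 w.py .583 -.035 .125 3;python3 - <<'E'
from h import *
for n in("side",):
    im=bot.read_camera(n); cv2.imwrite(f"pics/{n}6.png",im[:,:,::-1])
crop("pics/side6.png",(210,60,180,140),4,"pics/s6c.png")
E
```

```text
time: 12.27
tool_pos: [0.5832, -0.0357, 0.1265]
ee_rot: [1.0, 0.026, 0.0, -0.0]
force: [0.1, 0.9, -0.3]
gripper_width: 0.0629
time: 12.68
tool_pos: [0.5832, -0.0358, 0.1264]
ee_rot: [1.0, 0.026, 0.0, 0.0]
force: [-3.2, -0.1, 5.8]
gripper_width: 0.0601
t 12.68 pos [ 0.5832 -0.0358  0.1264] shift u [-0.01 -0.03  0.06] turn u [ 0. -0.  0.] F [-3.2 -0.1  5.8] w 0.0601
```

View pics/s6c.png

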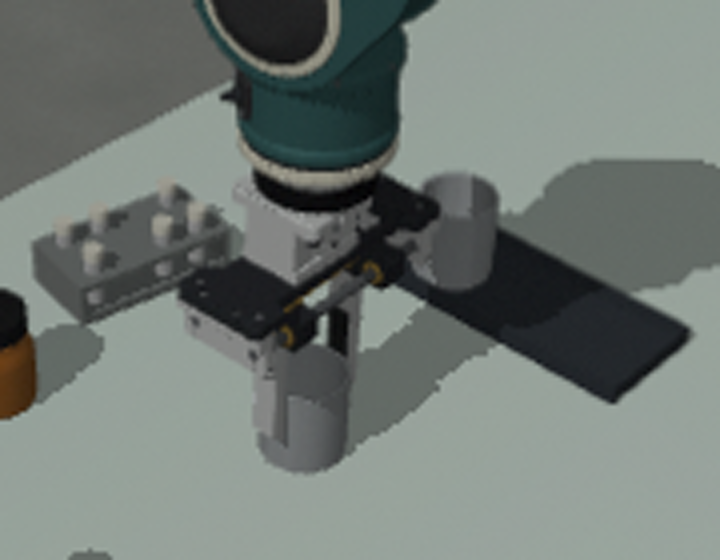

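The wide beaker is gripped (opening 60.1 mm). Lifting.

```bash
python3 -m creep '[[[0,0,-0.2],[0,0,0],1],[[0,0,-0.5],[0,0,0],1],[[0,0,-0.7],[0,0,0],1],[[0,0,-0.7],[0,0,0],1],[[0,0,-0.7],[0,0,0],1]]' ; python3 -m creep '[[[0,0.2,-0.3],[0,0,0],1],[[-0.1,0.5,0],[0,0,0],1],[[-0.2,0.8,0],[0,0,0],1],[[-0.2,0.8,0],[0,0,0],1],[[-0.2,0.9,0],[0,0,0],1]]'; python3 w.py .540 -.263 .205 3
```

```text
time: 13.15
tool_pos: [0.5831, -0.0357, 0.1978]
ee_rot: [1.0, 0.026, 0.0, -0.0]
force: [0.3, 0.2, -1.6]
gripper_width: 0.0598
time: 13.57
tool_pos: [0.569, -0.1182, 0.2028]
ee_rot: [1.0, 0.026, -0.001, -0.0]
force: [-0.3, 0.0, -2.2]
gripper_width: 0.0598
t 13.57 pos [ 0.569  -0.1182  0.2028] shift u [-1.46  5.72 -0.09] turn u [-0.    0.01  0.  ] F [-0.3  0.  -2.2] w 0.0598
```

```bash
python3 -m creep '[[[-0.2,0.9,0],[0,0,0],1],[[-0.3,0.9,0],[0,0,0],1],[[-0.2,0.9,0],[0,0,0],1],[[-0.2,0.9,0],[0,0,0],1],[[-0.2,0.9,0],[0,0,0],1]]' >/dev/null; python3 w.py .540 -.263 .205 3
```

```text
t 13.98 pos [ 0.547  -0.2326  0.2027] shift u [-0.34  1.2  -0.09] turn u [-0.    0.01 -0.  ] F [ 2.1  0.5 -2.1] w 0.0603
```

```bash
python3 -m creep '[[[-0.2,0.7,0],[0,0,0],1],[[-0.1,0.4,0],[0,0,0],1],[[0,0,0.2],[0,0,0],1],[[0,0,0.5],[0,0,0],1],[[0,0,0.3],[0,0,0],1]]' >/dev/null;python3 -m creep '[[[0,0,0.4],[0,0,0],1],[[0,0,0.3],[0,0,0],1],[[0,0,0.2],[0,0,0],1],[[0,0,0],[0,0,0],1],[[0,0,0],[0,0,0],1]]' >/dev/null; python3 w.py .540 -.263 .1304 3;python3 - <<'E'
from h import *
for n in("side","top"):
    im=bot.read_camera(n); cv2.imwrite(f"pics/{n}7.png",im[:,:,::-1])
crop("pics/side7.png",(260,60,150,120),5,"pics/s7c.png")
E
```

```text
t 14.82 pos [ 0.5424 -0.2579  0.1559] shift u [-0.11  0.2   1.02] turn u [-0.    0.    0.01] F [ 0.2  0.5 -1. ] w 0.0602
```

View pics/s7c.png

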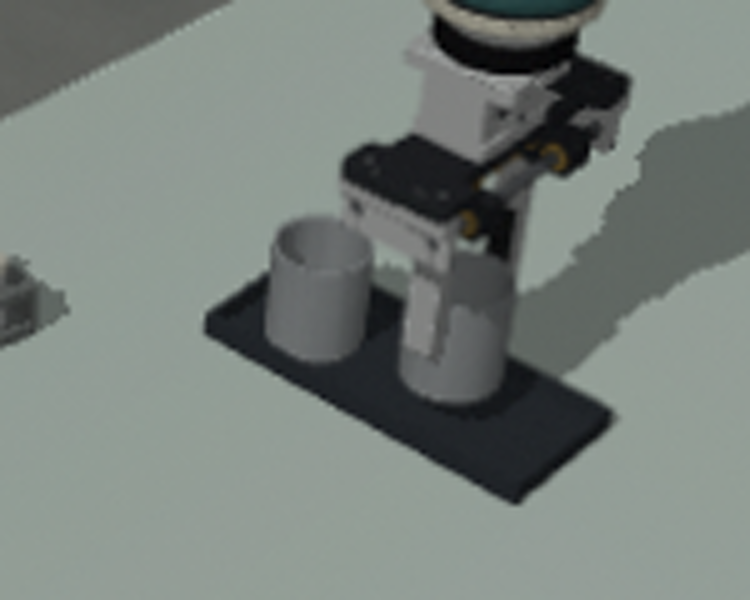

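The wide beaker is upright, about 25 mm above its lane and clear of the resident. I trim sideways and lower.

```bash
python3 -m creep '[[[-0.1,0.2,0],[0,0,0],1],[[0,0,0.2],[0,0,0],1],[[0,0,0.3],[0,0,0],1],[[0,0,0.2],[0,0,0],1],[[0,0,0.05],[0,0,0],1]]' ; python3 -m creep '[[[0,0,0],[0,0,0],1],[[0,0,0.05],[0,0,0],1],[[0,0,0],[0,0,0],1],[[0,0,0],[0,0,0],1],[[0,0,0],[0,0,0],1]]'; python3 w.py .540 -.263 .1304 3
```

```text
time: 15.33
tool_pos: [0.5396, -0.2631, 0.136]
ee_rot: [1.0, 0.026, -0.001, -0.0]
force: [-0.3, 0.5, -1.9]
gripper_width: 0.0603
time: 15.75
tool_pos: [0.5402, -0.2634, 0.1363]
ee_rot: [1.0, 0.026, 0.0, 0.0]
force: [-0.8, -0.5, -0.8]
gripper_width: 0.0602
t 15.75 pos [ 0.5402 -0.2634  0.1363] shift u [-0.01 -0.01  0.24] turn u [ 0. -0.  0.] F [-0.8 -0.5 -0.8] w 0.0602
```

```bash
python3 -m creep '[[[0,0,0.05],[0,0,0],1],[[0,0,0.05],[0,0,0],1],[[0,0,0.04],[0,0,0],1],[[0,0,0.0],[0,0,0],1],[[0,0,0],[0,0,0],1]]' ; python3 -m creep '[[[0,0,0.04],[0,0,0],1],[[0,0,0.04],[0,0,0],1],[[0,0,0],[0,0,0],1],[[0,0,0],[0,0,0],1],[[0,0,0],[0,0,0],1]]'
```

```text
time: 16.17
tool_pos: [0.54, -0.2633, 0.1325]
ee_rot: [1.0, 0.026, -0.0, -0.0]
force: [0.6, 0.2, -1.5]
gripper_width: 0.0602
time: 16.58
tool_pos: [0.5401, -0.2633, 0.1306]
ee_rot: [1.0, 0.026, -0.0, -0.0]
force: [-0.4, -0.2, -0.7]
gripper_width: 0.0601
```

```bash
python3 -m creep '[[[0,0,0.03],[0,0,0],1],[[0,0,0],[0,0,0],1],[[0,0,0],[0,0,0],1],[[0,0,0.0],[0,0,0],1],[[0,0,0],[0,0,0],1]]'
```

```text
time: 17.0
tool_pos: [0.5402, -0.2633, 0.1304]
ee_rot: [1.0, 0.026, 0.0, 0.0]
force: [-3.6, 1.2, 8.0]
gripper_width: 0.0596
```

Contact (8 N upward). Opening.

```bash
python3 -m creep '[[[0,0,-0.01],[0,0,0],1],[[0,0,0],[0,0,0],0.3],[[0,0,0],[0,0,0],0.2],[[0,0,0],[0,0,0],0.15],[[0,0,0],[0,0,0],0.1]]';python3 -m creep '[[[0,0,0],[0,0,0],0],[[0,0,0],[0,0,0],0],[[0,0,0],[0,0,0],0],[[0,0,-0.3],[0,0,0],0],[[0,0,-0.6],[0,0,0],0]]'; python3 -m creep '[[[0,0,-0.8],[0,0,0],0],[[0,0,-0.8],[0,0,0],0],[[0,0,-0.8],[0,0,0],0],[[0,0,-0.8],[0,0,0],0],[[0,0,-0.8],[0,0,0],0]]'; python3 -m creep '[[[-0.6,0.6,-0.6],[0,0,0],0],[[-0.8,0.8,-0.2],[0,0,0],0],[[-0.8,0.8,0],[0,0,0],0],[[-0.6,0.6,0],[0,0,0],0],[[0,0,0],[0,0,0],0]]';python3 - <<'E'
from h import *
for n in("side","top"):
    im=bot.read_camera(n); cv2.imwrite(f"pics/{n}8.png",im[:,:,::-1])
E
```

```text
time: 17.42
tool_pos: [0.5401, -0.2633, 0.1301]
ee_rot: [1.0, 0.026, -0.0, -0.0]
force: [0.8, 0.5, -0.9]
gripper_width: 0.082
time: 17.83
tool_pos: [0.5394, -0.263, 0.1518]
ee_rot: [1.0, 0.026, -0.001, -0.001]
force: [-0.3, 0.3, 0.6]
gripper_width: 0.0941
time: 18.25
tool_pos: [0.54, -0.2632, 0.2543]
ee_rot: [1.0, 0.026, 0.0, 0.0]
force: [0.0, -0.7, -0.2]
gripper_width: 0.0943
time: 18.67
tool_pos: [0.4707, -0.3407, 0.2734]
ee_rot: [1.0, 0.024, -0.0, 0.001]
force: [-0.9, -0.6, -0.5]
gripper_width: 0.094
```

View pics/side8.png

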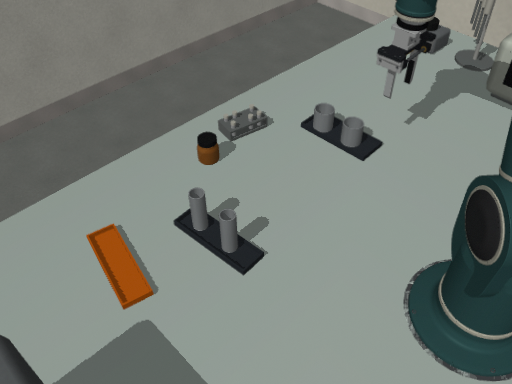

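View pics/top8.png

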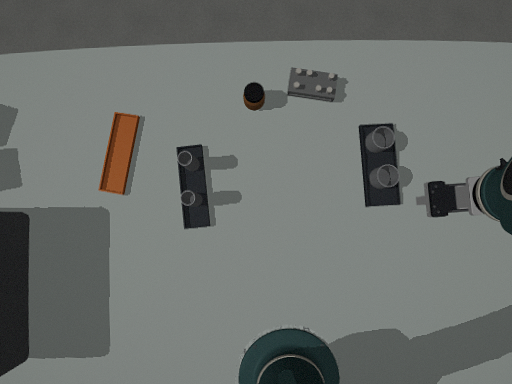

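The slim rim is at (190,198) and the wide rim at (387,176) in the top view. Both beakers stand in their lanes and the residents are unmoved. A quick numeric check, then hand in.

```bash
python3 - <<'E'
from h import *
print(atz("top",[[190,198]],.114),atz("top",[[387,176]],.069),atz("side",[[228.5,214.5]],.114),atz("side",[[352,125]],.069))
print(bot.get_state()["force"].round(1)); bot.hand_in()
E
```

```text
[[0.48719449 0.2409169  0.114     ]] [[ 0.53881115 -0.26154956  0.069     ]] [[0.48598458 0.2471048  0.114     ]] [[ 0.53444828 -0.25080723  0.069     ]]
[-0.   0.7 -0.5]
the job is handed in; nothing more can be done
```

Both beakers are in their trays and the job is handed in, after about 19 s. I lifted the slim beaker out of the wide one and stood it in the dark tray that holds a slim beaker. I then carried the wide beaker to the other dark tray. Both were lowered until contact before I released them, and the orange tray was not touched.

- **Last pictures:** both beakers stand upright on their tray floors beside the beakers already there, and the gripper is open and well clear.
- **Positions:** aimed for at (0.488, 0.249) for the slim beaker and (0.540, -0.263) for the wide one. The top view puts them within about 8 mm and 2 mm of those.
- **Disagreement:** my coarse side-view reading of the wide rim was about 13 mm off, mostly in y, which I put down to reading that pixel off an unenlarged picture. The gripper itself was within 1 mm of target when it released, so I did not follow this up.
- **Forces:** the highest I read was about 17 N, at the end of setting the slim beaker down.

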